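# Take the depth of the blue paint tin with the bench depth gauge

### The job

In the paint mixing room two depth gauges stand on the bench, one over an open blue tin and one over an orange tin. On the gauge over the blue tin, take the red knob and lower the probe until its foot touches the bottom of the tin, then let go of it and lock the slide there by pushing the green lever down level. Leave the probe of the other gauge as it is.

Things in the scene. Friction and masses are not known exactly. Their poses are not given: they have to be found in the camera images.
- probe: Probe of the gauge over the blue tin: red upright knob 22 mm wide, 30 mm high (origin at its centre) on an 8 mm rod; underside of its 24 mm round foot 187 mm below. Slides vertically, 1 to 3 N, stays where left. x: level along the gauge's arm to the column at the back; lock lever on the -x side. Arm 36 mm wide, its top 170 mm above the bench (collar 174), 118 mm ahead of the rod to 70 mm behind.
- blue_tin: Open, empty blue steel tin, 84 mm outside diameter (87 at the rim), 80 mm high, standing loose under the probe on a lifting table whose height varies. Origin at the centre of its underside, z up; inner floor 3 mm above the origin, inside diameter 77 mm.
- lock_pad (a point): Point on the upper face of the same gauge's green lock lever, 50 mm from its pivot (lever 74 x 16 x 10 mm; pivot 78 mm from the rod, 160 mm above the bench, 5 mm under that face). Open it rises 33 to 43 degrees away from the rod; pushed straight down (2 to 4 N) it stops level, face at 165 mm, locked, and stays. -x: along the lever from the pivot; z: out of the face, vertical when locked.
- other_probe: The same probe on the second, identical gauge, over an orange tin: not to be moved. Origin at the centre of its red knob, axes as for the first.
There are look-alikes about, which are no part of the job. Several things have the shape of the blue_tin; the one meant has the colours described above.

How it is judged:
On the way, in this order (a step that is already met when the one before it is completed fails the run):
1. the probe's foot touches the bottom of the blue tin while the lever is still open (contact force between probe and blue_tin above 0.3 N and z of probe in the frame of blue_tin below 0.198 m and horizontal distance between probe and blue_tin below 0.03 m and angle between lock_pad's own z axis and vertical above 0.4 rad), for 0.1 s.
2. the lever is pushed down level with the foot still at the bottom (angle between lock_pad's own z axis and vertical below 0.18 rad and z of probe in the frame of blue_tin below 0.2 m), for 0.2 s.
At the end, for the whole second after the job is handed in: The blue tin stands upright (within 10 degrees) under its probe (within 30 mm of the rod's axis), the probe's foot is at the tin's bottom (within 10 mm of its floor) and at rest, the green lever is down, within 10 degrees of level, and the other gauge's probe is within 10 mm of its first height (all of step 2 and horizontal distance between probe and blue_tin below 0.03 m and angle between blue_tin's own z axis and vertical below 0.17 rad and linear speed of each of probe, blue_tin below 0.02 m/s and distance of other_probe from where it was at the start of the episode below 0.01 m); the robot touches nothing.
It fails at once if the slide is locked before the probe's foot is at the bottom (angle between lock_pad's own z axis and vertical below 0.25 rad and z of probe in the frame of blue_tin above 0.205 m).
It fails at once if the other gauge's probe is moved (distance of other_probe from where it was at the start of the episode above 0.015 m).
It also fails if it takes over 48 s, if anything falls off the work surface, if the arm or the gripper's body presses on something with over 40 N, if the wrist force passes 120 N, or if a joint passes its speed limit or range.

### The arm

A 6-joint arm with a two-finger parallel gripper is mounted at the origin on the work surface. World frame = base frame: x ahead of the robot, y to its left, z up, the work surface at z = 0. Lengths are in m, angles in rad, forces in N, time in s.
With the tool pointing down it reaches from about 0.35 to 0.875 m from the base axis. Payload 15.5 kg.
Tool frame: the origin (TCP) lies at the very end of the fingers, on their centre line; the grasp point (between the pads) lies 19 mm behind it (robot.grasp_offset is the distance from the TCP to the grasp point, in m); z points along the fingers, y is the direction in which the jaws open and shut (so a half turn about z gives the same grasp; the last joint's range is limited). The gripper opens to 85 mm and grips with 20 to 120 N. Pads are 22 mm wide; open, the fingers measure 114 mm over their backs; the gripper's body (76 mm by 85 mm) begins 54 mm behind the grasp point. The pads swing forward as they close: fully open they stand 13 mm farther back than shut.
Start: joints at [-1.327, 0.494, 1.345, -0, 1.302, -0.096], TCP at [0.208, -0.589, 0.231] pointing down, gripper open.
Joint ranges: [-2.91, 2.91], [-0.82, 2.16], [0.22, 2.67], [-1.22, 4.37], [0.12, 2.79], [-3.08, 3.08]. Speed limits (rad/s): [1.89, 1.89, 2.57, 3.01, 3.01, 3.01].

### API

Orientations are given as a unit quaternion [w, x, y, z].
In Python, from cell import robot gives the robot as it stands. The module is installed in compiled form; this text tells all that it offers.
- The arm moves only by the tool apply_moves, never from a script. Its argument "plan" is a list of rows, each a list of 7 numbers: the turn, a rotation vector about the world's x, y, z in units of 0.1 rad (1.0 is 0.1 rad), then the shift along the world's x, y, z in units of 40 mm (1.0 is 40 mm), then the closure, from -1 (fully open) to 1 (shut). A call has 1 to 20 rows; each row shifts and turns the pose as measured when the row begins; what a row does not reach is not made up. A row lasts 1/10 s, in which the tool goes at most 50 mm and 8.59 degrees, less where a joint would pass 70% of its speed; a pose out of reach is approached as far as the arm can. A call with a number of a shift or a turn outside -1 to 1 is refused whole. A call with a gripper value outside its range is refused whole. The fingers move at their own pace and stop on an object; "squeeze" is the grip in N (left out, the last holds). Time passes only in rows, so rows that do not move let the fingers close. It gives the time, the measured TCP pose, the force and the opening at its end, in the units of the state.
- robot.get_obs(): the state, without advancing time (a new reading comes with each control period).
- robot.grab_frame(name): name is "scene" or "top" or "wrist"; returns the picture (480x640x3 uint8, blue, green, red); there is no depth.
- robot.camera_params(name): a dict with "mtx" (3x3 intrinsics, pixels), "cam_to_world" (4x4, takes a point from camera to world coordinates); the wrist camera has in their place "T_tool_cam" (4x4, takes a point from camera to tool coordinates, whose origin is the TCP and whose axes are the flange's). Camera axes: x right, y down, z forward; pixel columns grow to the right and rows downward; lengths in m; the calibration is good to about 2 mm. A picture is of the moment at which its call begins: read the wrist's pose just before it. camera_params takes no time and is no camera call.
- robot.job_done(): hands the job in, once; it reports no verdict.
The state is a dict: "time_s": time; "joints": joint angles; "qd": joint speeds; "joint_torque": joint torques, N m; "ee_pos": TCP position; "tool_rot": TCP orientation; "contact_force": force on the tool from outside, world axes, zero at the start; "ft_torque": the same for the moment, N m; "grip_width": finger opening in m.
Only numpy, scipy, OpenCV 4.12 (cv2) and the standard library are available. Lean on these libraries where they do the work, as an engineer would, in place of code of your own. Each camera call takes 0.05 s, during which the arm holds its last target.

## Working session

There is one attempt and no reset: what is moved stays moved. The work goes in short steps, Python scripts to look and compute and a tool call to move; the robot and the scene stay as the last step left them, time stands still between calls to the robot, and variables do not carry over. Pictures are saved under pics/ and viewed, and the job is handed in when it is done.

Besides the shell and the picture viewer there is one more tool, called after "Call:" by a JSON object that holds its "api" and its "payload", one argument or row to a line. apply_moves: Moves the arm, as the interface text tells. Its arguments: {"type":"object","properties":{"plan":{"type":"array"},"squeeze":{"type":"number"}},"required":["plan"]}

```bash
mkdir -p pics; python3 - <<'E'
from cell import robot
import cv2
for n in ("scene","top","wrist"):
    cv2.imwrite(f"pics/{n}0.png",robot.grab_frame(n))
    p=robot.camera_params(n); print(n,{k:(v.round(4).tolist() if hasattr(v,'round') else v) for k,v in p.items()})
o=robot.get_obs(); print(o)
E
```

```text
scene {'mtx': [[533.11, 0.0, 319.767], [0.0, 533.11, 237.067], [0.0, 0.0, 1.0]], 'cam_to_world': [[0.2237, 0.7737, -0.5928, 1.0418], [0.9746, -0.1855, 0.1257, -0.1334], [-0.0128, -0.6058, -0.7955, 0.8654], [0.0, 0.0, 0.0, 1.0]]}
top {'mtx': [[566.4001, 0.0, 319.421], [0.0, 566.4001, 239.5174], [0.0, 0.0, 1.0]], 'cam_to_world': [[0.027, -0.993, 0.1153, 0.4366], [-0.9996, -0.0272, -0.0006, -0.0135], [0.0038, -0.1152, -0.9933, 1.1925], [0.0, 0.0, 0.0, 1.0]]}
wrist {'mtx': [[345.2758, 0.0, 322.9132], [0.0, 345.2758, 241.5422], [0.0, 0.0, 1.0]], 'T_tool_cam': [[0.0007, -0.9627, -0.2705, 0.0679], [1.0, 0.0007, -0.0001, 0.0005], [0.0003, -0.2705, 0.9627, -0.1419], [0.0, 0.0, 0.0, 1.0]]}
{'time_s': 0.15, 'joints': array([-1.32648427e+00,  4.94079318e-01,  1.34597021e+00, -2.79268370e-06,
        1.30253063e+00, -9.55136696e-02]), 'qd': array([ 7.84270029e-04, -1.74378719e-03, -1.48788653e-03, -2.09518062e-04,
       -1.49541596e-05, -1.24563190e-03]), 'joint_torque': array([-8.97266582e-04, -8.82539749e+01, -3.84067082e+01, -1.21963826e-04,
        7.09026106e-03, -2.64725747e-05]), 'ee_pos': array([ 0.208253  , -0.58898791,  0.23081937]), 'tool_rot': array([-4.92285901e-04,  9.85599323e-01,  1.69096811e-01, -3.80433494e-05]), 'contact_force': array([-0.05847572,  0.19519757, -1.10626707]), 'ft_torque': array([-0.05538009,  0.0241582 , -0.01192206]), 'grip_width': 0.0852726826542391}
```

View pics/scene0.png

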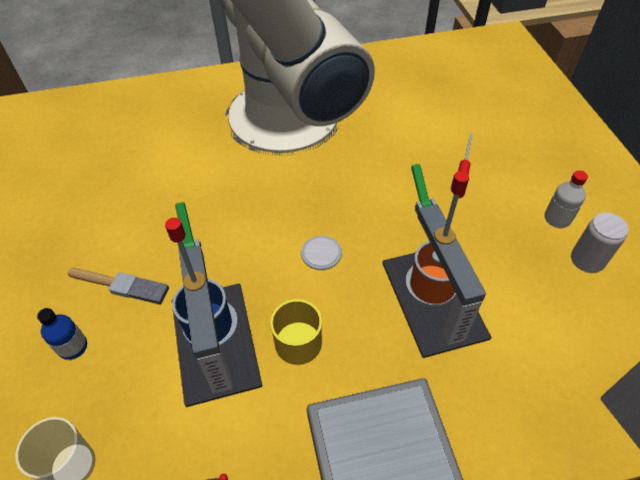

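View pics/top0.png

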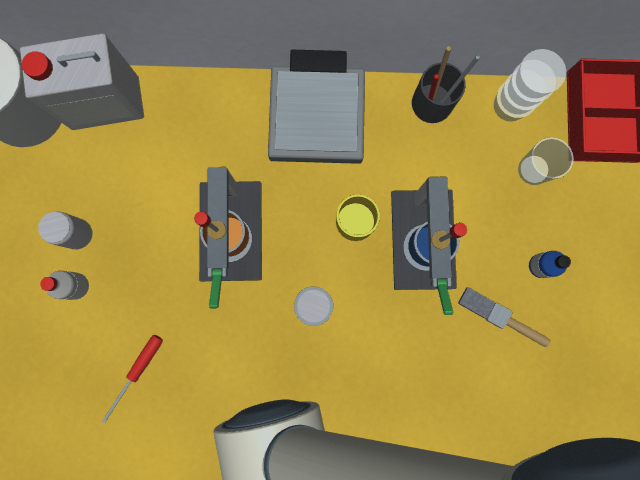

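View pics/wrist0.png

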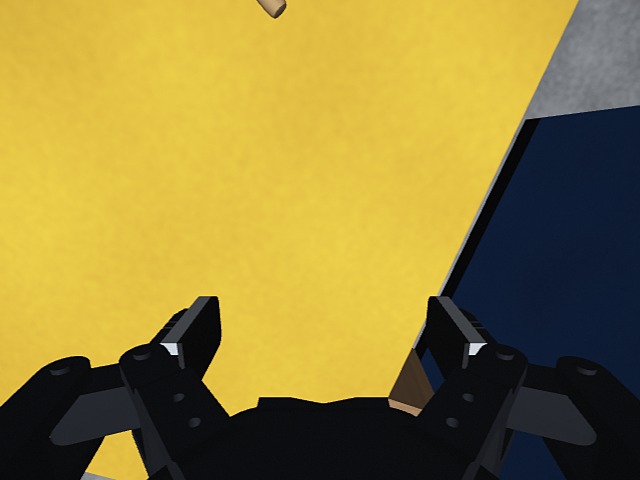

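The blue gauge is at top-view (438,240), with its knob at (459,230) and at scene (176,230). The lever points toward the robot. I'll enlarge both views.

```bash
python3 - <<'E'
import cv2
a=cv2.imread("pics/scene0.png")[195:415,150:290]; b=cv2.imread("pics/top0.png")[165:325,380:500]
cv2.imwrite("pics/s1.png",cv2.resize(a,None,fx=4,fy=4,interpolation=2)[:, :][:600]) 
cv2.imwrite("pics/t1.png",cv2.resize(b,None,fx=3.75,fy=3.75,interpolation=2))
cv2.imwrite("pics/s1.png",cv2.resize(a,None,fx=2.7,fy=2.7,interpolation=2))
E
```

```text
(no output)
```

View pics/s1.png

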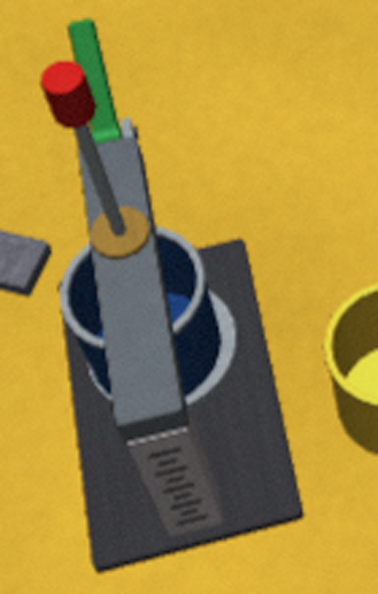

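View pics/t1.png

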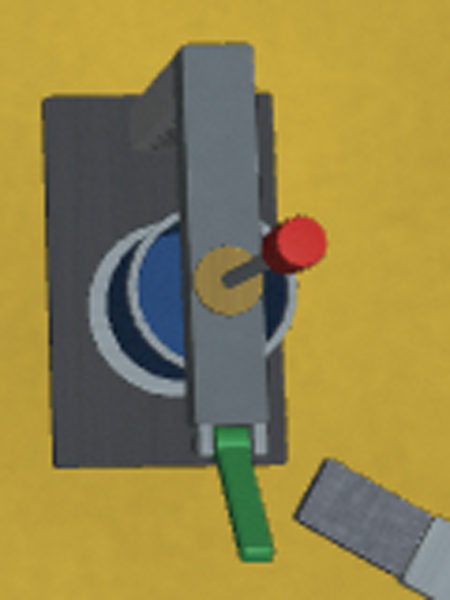

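```bash
cat > h.py <<'E'
from cell import robot
import numpy as np
def ray(n,u,v):
    p=robot.camera_params(n);T=p['cam_to_world'];d=T[:3,:3]@np.linalg.inv(p['mtx'])@[u,v,1.];return T[:3,3],d/np.linalg.norm(d)
def onz(n,u,v,z):
    o,d=ray(n,u,v);return o+d*(z-o[2])/d[2]
def tri(a,b):
    rs=[ray("scene",*a),ray("top",*b)];A=0;B=0
    for o,d in rs:
        P=np.eye(3)-np.outer(d,d);A=A+P;B=B+P@o
    X=np.linalg.solve(A,B);return X,[np.linalg.norm((np.eye(3)-np.outer(d,d))@(X-o)) for o,d in rs]
def proj(n,X):
    p=robot.camera_params(n);q=np.linalg.inv(p['cam_to_world'])@np.r_[X,1];q=p['mtx']@q[:3];return q[:2]/q[2]
S=lambda x,y:(x/2.7+150,y/2.7+195)
T=lambda x,y:(x/3.75+380,y/3.75+165)
E
python3 - <<'E'
from h import *
np.set_printoptions(precision=4,suppress=True)
print("knob",*tri(S(68,94),T(295,246)))
print("collar top",onz("top",*T(229,280),.174),onz("scene",*S(119,231),.174))
t=[onz("top",*T(*c),.17) for c in((183,46),(253,44),(190,425),(267,424))];print("arm T",*t)
a=(t[0]+t[1])/2-(t[2]+t[3])/2;print(np.linalg.norm(a),np.degrees(np.arctan2(a[1],a[0])))
s=[onz("scene",*S(*c),.17) for c in((116,424),(185,402),(80,143),(135,133))];print("arm S",*s)
print("lever tip",*tri(S(81,23),T(256,553)))
print("rim centre",*tri(S(134,289),T(212,289)))
E
```

```text
knob [ 0.5608 -0.2337  0.2982] [np.float64(0.0017757816683860589), np.float64(0.0017757816683860847)]
collar top [ 0.5606 -0.2344  0.174 ] [ 0.5635 -0.2313  0.174 ]
arm T [ 0.6762 -0.2125  0.17  ] [ 0.6782 -0.2469  0.17  ] [ 0.4903 -0.2167  0.17  ] [ 0.4918 -0.2538  0.17  ]
0.186221891046665 1.7159699434411575
arm S [ 0.6809 -0.2435  0.17  ] [ 0.6766 -0.2069  0.17  ] [ 0.4923 -0.2495  0.17  ] [ 0.4925 -0.2166  0.17  ]
lever tip [ 0.4304 -0.2382  0.2074] [np.float64(0.0016693108672884312), np.float64(0.0016693108672883822)]
rim centre [ 0.5635 -0.2371  0.1111] [np.float64(0.0022220787746003606), np.float64(0.002222078774600393)]
```

The knob is at (0.561, -0.233, 0.298) and the collar is at the same xy, so the two agree. The arm measures 186 mm against 188 mm expected. The tin rim is at about 0.111, so the knob should end at z≈0.221. I'll move above the knob.

Call:
{"api": "apply_moves", "payload": {
  "plan": [
    [0, 0, 0, 0.3, 0.3, 0.9, -1],
    [0, 0, 0, 0.5, 0.5, 0.9, -1],
    [0, 0, -0.5, 0.8, 0.8, 0.4, -1],
    [0, 0, -0.5, 0.8, 0.8, 0.4, -1],
    [0, 0, -0.5, 0.8, 0.8, 0.4, -1],
    [0, 0, -0.5, 0.8, 0.8, 0.4, -1],
    [0, 0, -0.5, 0.8, 0.8, 0.4, -1],
    [0, 0, -0.5, 0.8, 0.8, 0.4, -1],
    [0, 0, 0, 0.8, 0.8, 0, -1],
    [0, 0, 0, 0.8, 0.8, 0, -1],
    [0, 0, 0, 0.8, 0.8, 0, -1],
    [0, 0, 0, 0, 0, 0, -1]
  ]
}}

```text
time_s: 1.35
ee_pos: [0.5365, -0.2532, 0.4027]
tool_rot: [-0.003, 1.0, 0.011, 0.001]
contact_force: [-1.4, -0.0, -0.8]
grip_width: 0.0854
```

Call:
{"api": "apply_moves", "payload": {
  "plan": [
    [0, 0, 0, 0.6, 0.5, -0.7, -1],
    [0, 0, 0, 0, 0, 0, -1]
  ]
}}

```text
time_s: 1.55
ee_pos: [0.5619, -0.2316, 0.3737]
tool_rot: [-0.003, 1.0, 0.012, 0.002]
contact_force: [-0.9, -0.0, -1.1]
grip_width: 0.0857
```

```bash
python3 - <<'E'
from h import *
import cv2
from scipy.spatial.transform import Rotation as R
o=robot.get_obs();im=robot.grab_frame("wrist");cv2.imwrite("pics/w1.png",im)
print(o['ee_pos'],o['contact_force'])
p=robot.camera_params("wrist");q=o['tool_rot'];Tt=np.eye(4);Tt[:3,:3]=R.from_quat(np.r_[q[1:],q[0]]).as_matrix();Tt[:3,3]=o['ee_pos']
M=np.linalg.inv(Tt@p['T_tool_cam'])
for X in ([.561,-.233,.313],[.561,-.234,.174]):
    c=p['mtx']@(M@np.r_[X,1])[:3];print(X,c[:2]/c[2])
E
```

```text
[ 0.56187879 -0.23163569  0.37365484] [-0.94473838 -0.0021997  -1.1025788 ]
[0.561, -0.233, 0.313] [324.73809687 260.66077302]
[0.561, -0.234, 0.174] [325.98524921 216.38340643]
```

View pics/w1.png

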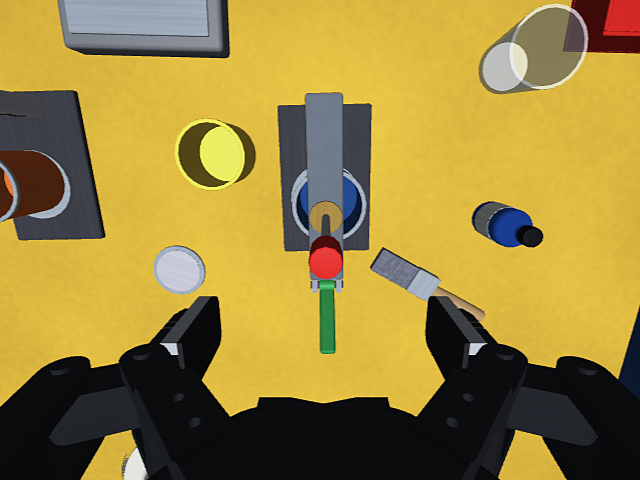

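The wrist view shows the knob top at (326,263) and the collar at (326,217), which match the predicted positions. I'll descend and grip.

Call:
{"api": "apply_moves", "payload": {
  "plan": [
    [0, 0, 0, 0, -0.04, -0.8, -1],
    [0, 0, 0, 0, 0, -0.8, -1],
    [0, 0, 0, 0, 0, -0.6, -1],
    [0, 0, 0, 0, 0, 0, -1],
    [0, 0, 0, 0, 0, 0, 1],
    [0, 0, 0, 0, 0, 0, 1],
    [0, 0, 0, 0, 0, 0, 1],
    [0, 0, 0, 0, 0, 0, 1],
    [0, 0, 0, 0, 0, 0, 1],
    [0, 0, 0, 0, 0, 0, 1]
  ],
  "squeeze": 25
}}

```text
time_s: 2.6
ee_pos: [0.5606, -0.2324, 0.2937]
tool_rot: [-0.006, 1.0, 0.012, 0.006]
contact_force: [-2.7, -19.6, -4.5]
grip_width: 0.0211
```

The grip is 12 mm too high and 1–2 mm off sideways, which gives a 20 N side load. I'll open, correct and regrip.

Call:
{"api": "apply_moves", "payload": {
  "plan": [
    [0, 0, 0, 0, 0, 0, -0.2],
    [0, 0, 0, 0, 0, 0, -0.2],
    [0, 0, 0, 0, 0, 0, -0.2],
    [0, 0, 0, 0, -0.03, -0.3, -0.2],
    [0, 0, 0, 0, 0, 0, -0.2],
    [0, 0, 0, 0, 0, 0, -0.2]
  ]
}}

```text
time_s: 3.2
ee_pos: [0.5613, -0.2344, 0.2826]
tool_rot: [-0.005, 1.0, 0.012, 0.008]
contact_force: [0.3, -0.2, 0.4]
grip_width: 0.0511
```

Call:
{"api": "apply_moves", "payload": {
  "plan": [
    [0, 0, 0, 0, 0, -0.03, 1],
    [0, 0, 0, 0, 0, 0, 1],
    [0, 0, 0, 0, 0, 0, 1],
    [0, 0, 0, 0, 0, 0, 1],
    [0, 0, 0, 0, 0, 0, 1]
  ]
}}

```text
time_s: 3.7
ee_pos: [0.5611, -0.2326, 0.2808]
tool_rot: [-0.006, 1.0, 0.012, 0.007]
contact_force: [-0.7, 0.3, -1.2]
grip_width: 0.0212
```

Call:
{"api": "apply_moves", "payload": {
  "plan": [
    [0, 0, 0, 0, 0, -0.25, 1],
    [0, 0, 0, 0, 0, -0.25, 1],
    [0, 0, 0, 0, 0, -0.25, 1],
    [0, 0, 0, 0, 0, -0.25, 1],
    [0, 0, 0, 0, 0, 0, 1]
  ]
}}

```text
time_s: 4.2
ee_pos: [0.5611, -0.2326, 0.2381]
tool_rot: [-0.006, 1.0, 0.012, 0.007]
contact_force: [2.1, 0.5, -3.6]
grip_width: 0.0213
```

```bash
python3 - <<'E'
from h import *
import cv2
im=robot.grab_frame("scene");cv2.imwrite("pics/s2.png",cv2.resize(im[150:400,90:350],None,fx=2.3,fy=2.3,interpolation=2))
o=robot.get_obs();print(o['ee_pos'],o['contact_force'])
E
```

```text
[ 0.56111181 -0.2325801   0.23865569] [ 1.97028994  0.52826368 -4.271579  ]
```

View pics/s2.png

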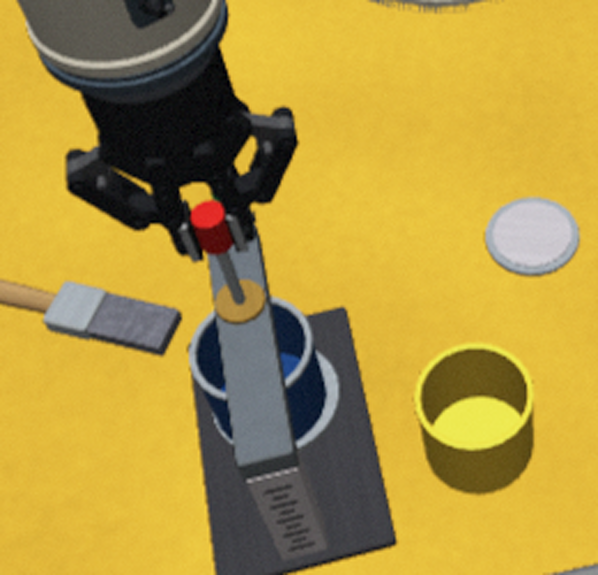

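The knob is gripped and following the hand, and the tin still stands under the probe. I'll carry on down, more slowly.

Call:
{"api": "apply_moves", "payload": {
  "plan": [
    [0, 0, 0, 0, 0, -0.2, 1],
    [0, 0, 0, 0, 0, -0.2, 1],
    [0, 0, 0, 0, 0, -0.2, 1],
    [0, 0, 0, 0, 0, 0, 1]
  ]
}}

```text
time_s: 4.65
ee_pos: [0.561, -0.2326, 0.2133]
tool_rot: [-0.006, 1.0, 0.012, 0.007]
contact_force: [2.1, 0.4, -4.1]
grip_width: 0.0211
```

Call:
{"api": "apply_moves", "payload": {
  "plan": [
    [0, 0, 0, 0, 0, -0.06, 1],
    [0, 0, 0, 0, 0, -0.06, 1]
  ]
}}

```text
time_s: 4.85
ee_pos: [0.5615, -0.2326, 0.2101]
tool_rot: [-0.006, 1.0, 0.012, 0.008]
contact_force: [-9.1, 8.8, 38.7]
grip_width: 0.0208
```

Call:
{"api": "apply_moves", "payload": {
  "plan": [
    [0, 0, 0, 0, 0, -0.06, 1],
    [0, 0, 0, 0, 0, 0, 1]
  ]
}}

```text
time_s: 5.05
ee_pos: [0.5615, -0.2326, 0.2106]
tool_rot: [-0.005, 1.0, 0.012, 0.009]
contact_force: [-0.5, 0.0, -3.6]
grip_width: 0.0212
```

Contact at TCP 0.210. I'll press gently again so it holds for more than 0.1 s.

Call:
{"api": "apply_moves", "payload": {
  "plan": [
    [0, 0, 0, 0, 0, -0.03, 1]
  ]
}}

```text
time_s: 5.15
ee_pos: [0.5616, -0.2326, 0.21]
tool_rot: [-0.005, 1.0, 0.013, 0.01]
contact_force: [-5.0, 3.1, 19.2]
grip_width: 0.0211
```

Call:
{"api": "apply_moves", "payload": {
  "plan": [
    [0, 0, 0, 0, 0, -0.03, 1]
  ]
}}

```text
time_s: 5.25
ee_pos: [0.5617, -0.2327, 0.2099]
tool_rot: [-0.005, 1.0, 0.013, 0.01]
contact_force: [-10.2, 7.0, 27.3]
grip_width: 0.021
```

Call:
{"api": "apply_moves", "payload": {
  "plan": [
    [0, 0, 0, 0, 0, -0.02, 1]
  ]
}}

```text
time_s: 5.35
ee_pos: [0.5616, -0.2326, 0.21]
tool_rot: [-0.005, 1.0, 0.013, 0.01]
contact_force: [-5.7, 4.2, 12.9]
grip_width: 0.0209
```

```bash
python3 - <<'E'
from h import *
import cv2
o=robot.get_obs();print(o['ee_pos'],o['contact_force'])
im=robot.grab_frame("scene");cv2.imwrite("pics/s3.png",cv2.resize(im[180:380,130:290],None,fx=3,fy=3,interpolation=2))
im=robot.grab_frame("wrist");cv2.imwrite("pics/w3.png",im)
E
```

```text
[ 0.56164113 -0.23262847  0.21001   ] [-5.72242494  4.20637189 12.9249565 ]
```

View pics/s3.png

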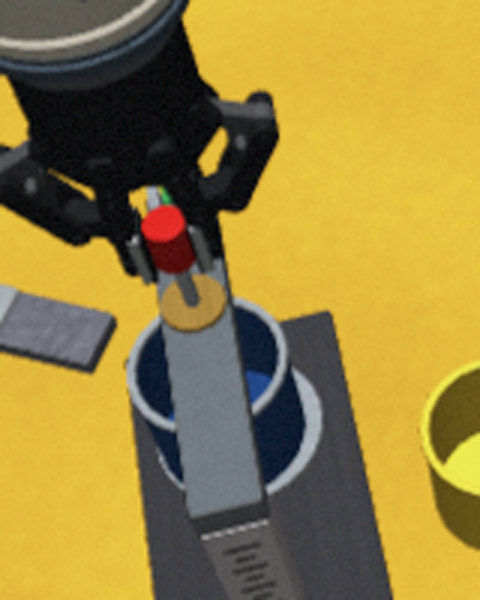

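View pics/w3.png

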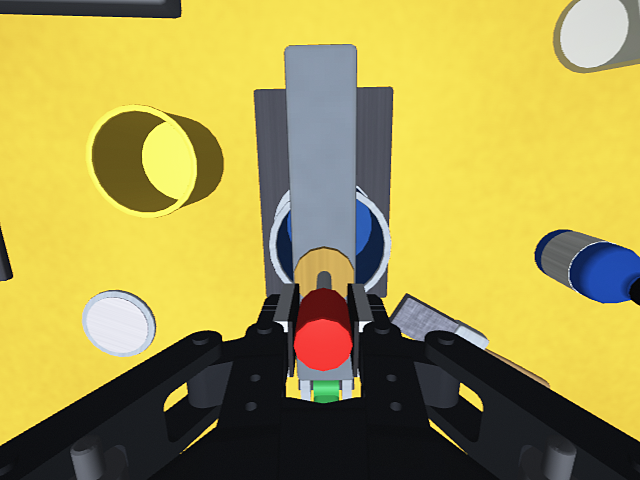

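The foot is inside the tin, pressed on the floor, with the lever still open. I'll release and retreat upward.

Call:
{"api": "apply_moves", "payload": {
  "plan": [
    [0, 0, 0, 0, 0, 0, -1],
    [0, 0, 0, 0, 0, 0, -1],
    [0, 0, 0, 0, 0, 0, -1],
    [0, 0, 0, 0, 0, 0, -1],
    [0, 0, 0, 0, 0, 0.5, -1],
    [0, 0, 0, 0, 0, 0.8, -1],
    [0, 0, 0, 0, 0, 0.8, -1],
    [0, 0, 0, 0, 0, 0.4, -1],
    [0, 0, 0, 0, 0, 0, -1]
  ]
}}

```text
time_s: 6.35
ee_pos: [0.561, -0.2327, 0.3115]
tool_rot: [-0.005, 1.0, 0.012, 0.009]
contact_force: [0.3, 0.1, 0.1]
grip_width: 0.0854
```

Call:
{"api": "apply_moves", "payload": {
  "plan": [
    [0, 0, 0, -0.6, 0, 0, 1],
    [0, 0, 0, -0.8, 0, 0, 1],
    [0, 0, 0, -0.8, 0, 0, 1],
    [0, 0, 0, -0.8, 0, 0, 1],
    [0, 0, 0, 0, 0, 0, 1],
    [0, 0, 0, 0, 0, 0, 1]
  ]
}}

```text
time_s: 6.95
ee_pos: [0.4358, -0.2314, 0.3056]
tool_rot: [-0.007, 1.0, 0.013, 0.007]
contact_force: [-1.2, 0.4, 0.1]
grip_width: 0.0003
```

```bash
python3 - <<'E'
from h import *
import cv2
o=robot.get_obs();print(o['ee_pos'],o['contact_force'])
im=robot.grab_frame("scene");cv2.imwrite("pics/s4.png",cv2.resize(im[180:380,130:290],None,fx=3,fy=3,interpolation=2))
im=robot.grab_frame("top");cv2.imwrite("pics/t4.png",cv2.resize(im[165:325,380:500],None,fx=3.75,fy=3.75,interpolation=2))
im=robot.grab_frame("wrist");cv2.imwrite("pics/w4.png",im)
E
```

```text
[ 0.43582767 -0.23136508  0.30555125] [-1.23385276  0.42011175  0.07831001]
```

View pics/s4.png

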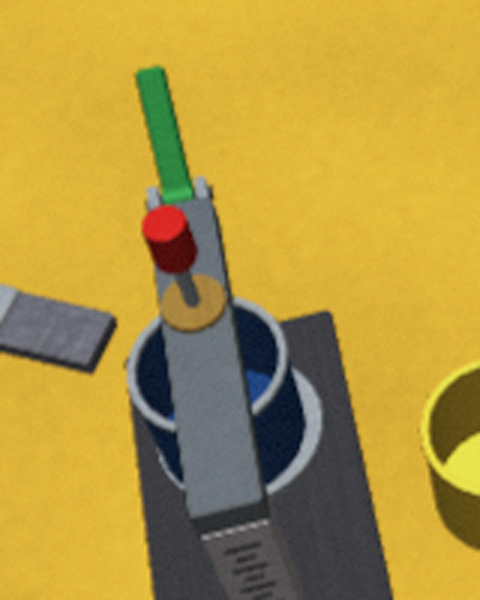

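View pics/t4.png

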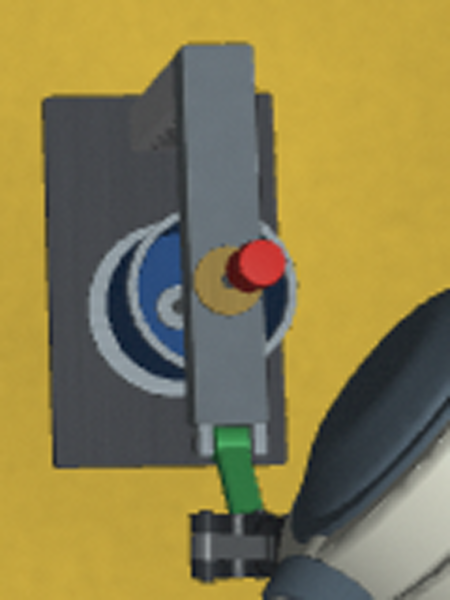

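View pics/w4.png

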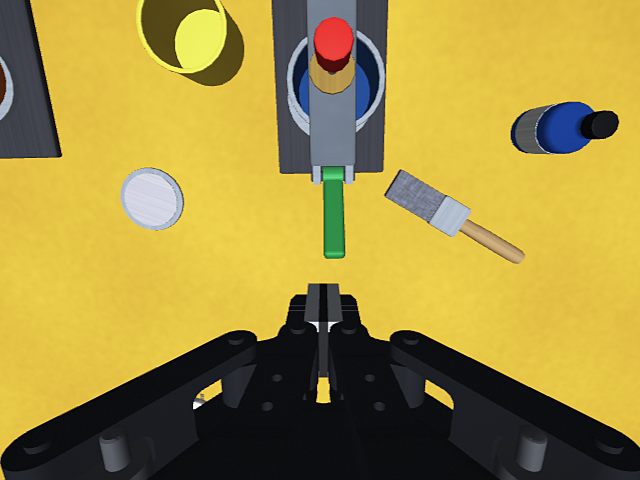

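```bash
python3 - <<'E'
from h import *
print(tri((169/3+130,240/3+180),T(259,266)))
E
```

```text
(array([ 0.56109245, -0.23427667,  0.22699448]), [np.float64(0.0023636261368411163), np.float64(0.0023636261368412156)])
```

Call:
{"api": "apply_moves", "payload": {
  "plan": [
    [0, 0, 0, 0, -0.15, -0.7, 1],
    [0, 0, 0, 0, 0, -0.7, 1],
    [0, 0, 0, 0, 0, -0.4, 1],
    [0, 0, 0, 0, 0, 0, 1]
  ]
}}

```text
time_s: 7.5
ee_pos: [0.4401, -0.238, 0.231]
tool_rot: [-0.006, 1.0, 0.014, 0.008]
contact_force: [-0.5, -0.6, 0.5]
grip_width: -0.0001
```

The knob is at z=0.227, so it stayed where it was left. Now I'll push the lever.

Call:
{"api": "apply_moves", "payload": {
  "plan": [
    [0, 0, 0, 0, 0, -0.25, 1],
    [0, 0, 0, 0, 0, -0.25, 1],
    [0, 0, 0, 0, 0, -0.25, 1],
    [0, 0, 0, 0, 0, -0.25, 1],
    [0, 0, 0, 0, 0, -0.2, 1]
  ]
}}

```text
time_s: 8.0
ee_pos: [0.4427, -0.2389, 0.1819]
tool_rot: [-0.005, 1.0, 0.015, 0.01]
contact_force: [0.1, 0.5, 2.5]
grip_width: 0.0003
```

Call:
{"api": "apply_moves", "payload": {
  "plan": [
    [0, 0, 0, -0.1, 0, -0.15, 1],
    [0, 0, 0, 0, 0, -0.12, 1],
    [0, 0, 0, 0, 0, -0.08, 1]
  ]
}}

```text
time_s: 8.3
ee_pos: [0.438, -0.2388, 0.1661]
tool_rot: [-0.005, 1.0, 0.015, 0.01]
contact_force: [-1.1, 0.3, 1.3]
grip_width: -0.0001
```

Call:
{"api": "apply_moves", "payload": {
  "plan": [
    [0, 0, 0, 0, 0, -0.05, 1]
  ]
}}

```text
time_s: 8.4
ee_pos: [0.4379, -0.239, 0.1641]
tool_rot: [-0.005, 1.0, 0.015, 0.01]
contact_force: [-7.5, 1.1, 28.8]
grip_width: 0.0
```

It reached the stop at 0.164, with 165 expected. I'll hold briefly, retreat and check.

Call:
{"api": "apply_moves", "payload": {
  "plan": [
    [0, 0, 0, 0, 0, 0, 1],
    [0, 0, 0, 0, 0, 0, 1],
    [0, 0, 0, 0, 0, 0.5, 1],
    [0, 0, 0, 0, 0, 0.8, 1],
    [0, 0, 0, 0, 0, 0.8, 1],
    [0, 0, 0, -0.8, 0, 0.5, 1],
    [0, 0, 0, -0.8, 0, 0.5, 1],
    [0, 0, 0, 0, 0, 0, 1],
    [0, 0, 0, 0, 0, 0, 1]
  ]
}}

```text
time_s: 9.3
ee_pos: [0.3721, -0.2386, 0.2939]
tool_rot: [-0.004, 1.0, 0.015, 0.01]
contact_force: [0.1, -0.5, 0.1]
grip_width: 0.0001
```

```bash
python3 - <<'E'
from h import *
import cv2
o=robot.get_obs();print(o['ee_pos'],o['contact_force'])
im=robot.grab_frame("scene");cv2.imwrite("pics/s5.png",im)
cv2.imwrite("pics/s5c.png",cv2.resize(im[180:380,130:290],None,fx=3,fy=3,interpolation=2))
im=robot.grab_frame("top");cv2.imwrite("pics/t5.png",cv2.resize(im[165:325,380:500],None,fx=3.75,fy=3.75,interpolation=2))
E
```

```text
[ 0.37205864 -0.23861066  0.29389077] [ 0.06181773 -0.48394391  0.12029204]
```

View pics/s5c.png

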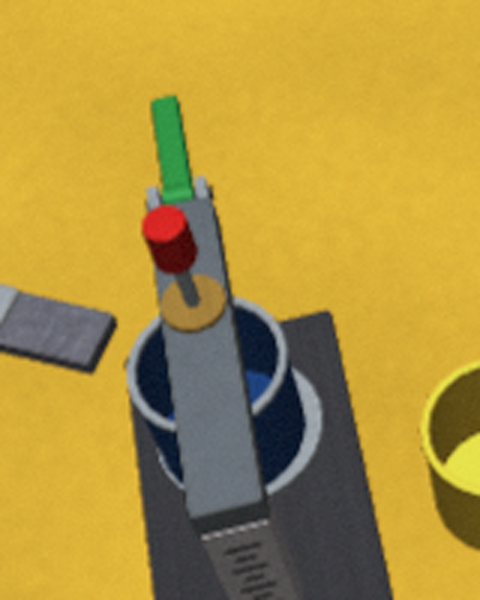

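View pics/t5.png

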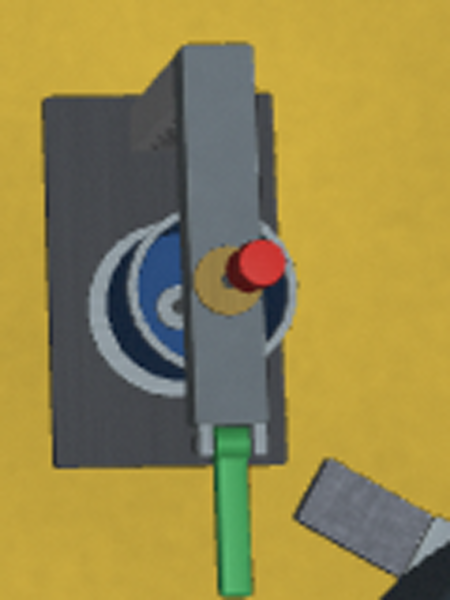

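View pics/s5.png

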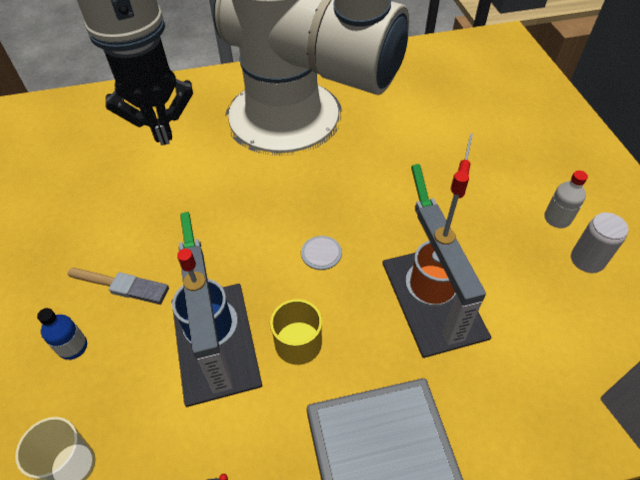

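The lever now lies along the arm, and the knob and tin haven't moved. I'll check the lever tip height numerically.

```bash
python3 - <<'E'
from h import *
print(tri((164/3+130,99/3+180),T(235,588)))
print(tri((169/3+130,240/3+180),T(259,266)))
E
```

```text
(array([ 0.41317031, -0.23852984,  0.16322138]), [np.float64(0.0014379365469215516), np.float64(0.0014379365469214878)])
(array([ 0.56109245, -0.23427667,  0.22699448]), [np.float64(0.0023636261368411163), np.float64(0.0023636261368412156)])
```

The lever tip is at z=0.163 (about 0.165 when level) and x=0.413, so it is level. I'll hand in.

```bash
python3 -c "
from cell import robot
print(robot.job_done())"
```

```text
the job is handed in; nothing more can be done
None
```

I lowered the probe over the blue tin until its foot touched the bottom, let go of the knob, then pushed the green lever down level. The job was handed in at about 9.4 s; no verdict is reported.

- **Grip:** the first grip was about 12 mm too high and loaded the rod sideways with about 20 N. I opened, corrected and regripped before moving the probe.
- **Touching the bottom:** the first contact peaked at about 39 N on the wrist. I then pressed at 13–27 N for three rows (0.3 s). The knob stood at z = 0.227 and had not moved after the lever was pushed. My early estimate of the tin's rim height had predicted about 0.221, a 6 mm disagreement that I put down to measuring error.
- **Lever:** it met its stop at 0.164, and the tip measured 0.163 against 0.165 for level.
- **The rest:** in the last pictures the tin is upright and has not moved. The other gauge looks unchanged by eye, and I never moved near it. The robot touches nothing.

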